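# Lock the stop screw of a bowl jigger

## Robot

A 6-joint arm with a two-finger parallel gripper is mounted at the origin on the work surface. World frame = base frame: x ahead of the robot, y to its left, z up, the work surface at z = 0. Lengths are in m, angles in degrees, forces in N, time in s.
With the tool pointing down it reaches from about 0.35 to 0.875 m from the base axis. Payload 4.2 kg.
Tool frame: the origin (TCP) lies at the very end of the fingers, on their centre line; the grasp point (between the pads) lies 19 mm behind it; z points along the fingers, y is the direction in which the jaws open and shut (so a half turn about z gives the same grasp; the last joint's range is limited). The gripper opens to 85 mm and grips with 20 to 120 N. Pads are 22 mm wide; open, the fingers measure 114 mm over their backs; the gripper's body (76 mm by 85 mm) begins 54 mm behind the grasp point. The pads swing forward as they close: fully open they stand 13 mm farther back than shut.
Start: joints at [-53.423, 22.042, 0.453, 0, -68.411, -14.817], TCP at [0.232, -0.58, 0.231] pointing down, gripper open.
Joint ranges: [-179.83, 179.83], [-69.29, 118.12], [-61.27, 80.66], [-181.25, 117.63], [-171.15, -9.14], [-177.46, 177.46]. Speed limits (degrees/s): [159.86, 159.86, 180, 180, 180, 180].

## Interface

Orientations are given as [roll, pitch, yaw] about the fixed x, y, z axes, in that order (R = Rz(yaw) Ry(pitch) Rx(roll)).
In Python, from bench import ctrl gives the robot as it stands.
- The arm moves only by the tool carry_out, never from a script. Its argument "increments" is a list of rows, each an object with "grip": the finger opening in mm, from 0 to 85.4; "linear": the shift along the tool's x, y, z as a fraction of full scale, a list of three; "twist": the turn about the tool's z as a fraction of full scale. A call has 1 to 10 rows; each row is the pose to reach, as a shift and turn from the pose measured when the call began, along the tool's axes at that moment; what a row does not reach only later rows make up. Full scale, the value 1, is 15 cm for a shift and 90 degrees for a turn. A row lasts 1/12 s, in which the tool goes at most 41.7 mm and 7.16 degrees, less where a joint would pass 70% of its speed; a pose out of reach is approached as far as the arm can. A call with a number of a shift or a turn outside -1 to 1 is refused whole. A call with a gripper value outside its range is refused whole. The fingers move at their own pace and stop on an object; the grip force is fixed at half the most. Time passes only in rows, so rows that repeat a pose let the fingers close. It gives the time, the measured TCP pose, the force and the opening at its end, in the units of the state.
- ctrl.get_obs(): the state, without advancing time (a new reading comes with each control period).
- ctrl.grab_frame(name): name is "side" or "top" or "wrist"; returns a dict with "frame" (480x640x3 uint8, red, green, blue), "camera_matrix" (3x3 intrinsics, pixels), "D" ([k1, k2, p1, p2, k3] as OpenCV has them; the pictures are not rectified), "extrinsics" (4x4, takes a point from camera to world coordinates). Camera axes: x right, y up, looking along -z (the intrinsics and any distortion apply to the point x, -y, -z); pixel columns grow to the right and rows downward; lengths in m; the calibration is good to about 2 mm. A picture is of the moment at which its call begins. There is no depth.
- ctrl.job_done(): hands the job in, once; it reports no verdict.
The state is a dict: "time_s": time; "joint_positions": joint angles; "joint_vel": joint speeds; "tau": joint torques, N m; "position": TCP position; "orientation": TCP orientation; "contact_force": force on the tool from outside, world axes, zero at the start; "ft_torque": the same for the moment, N m; "opening": opening from 0.0 (shut) to 1.0 (fully open).
Only numpy, scipy, OpenCV 4.12 (cv2) and the standard library are available. Lean on these libraries where they do the work, as an engineer would, in place of code of your own. Each camera call takes 0.05 s, during which the arm holds its last target.

## Task

The stop screw of the bowl jigger is set but its jam nut is still loose: bring the profile arm down until the screw sits on its anvil, then swing the nut's bar clockwise until the nut is tight on the arm, without letting the screw turn. Then lift the arm right up again, let go, and leave the other things on the bench alone.

Things in the scene. Friction and masses are not known exactly. Their poses are not given: they have to be found in the camera images.
- jigger: Bench jigger's fixed bed: dark green-grey plate 170 x 500 x 16 mm carrying an aluminium wheel head (190 mm across) with an open white plaster bowl mould (172 mm across, rim 135 mm above the bench). Origin: on the wheel's axis at bench level; z up; -x faces the robot; the arm lies above it along y, handle on the -y side. It stands in varying places, turned up to 0.25 rad.
- pivot_pin (a point): Centre of the arm's pivot pin in the forked column (201 mm high) at the bed's +y end: jigger frame x 0, y +210, z 175 mm. The pin runs level along the jigger's x axis.
- anvil_top (a point): Top of the anvil, a 30 mm round post at jigger x 0, y -120, z 127 mm, on which the stop screw's tip bears when the arm is down.
- profile_arm (a joint): Profile arm's angle (rad) about its pivot. 0: arm level, the stop screw on the anvil, no lower possible; 0.34: fully raised on its upper stop; starts between 0.20 and 0.33. Counterweighted, slightly nose-heavy, with a stiff pivot: stays where it is left. About 2 N at the handle lowers it, 4 N lifts it.
- handle_grip (a point): Middle of the wooden grip at the arm's -y end: round, 27 mm thick, 112 mm long, lying along the arm, 450 mm from the pivot (jigger frame: y -240, z 175 mm at angle 0; y -214, z 325 mm at 0.34; x 0). Free air all round; can be taken from above across its thickness. The arm's bar is 34 mm wide, 25 mm high; a steel profile template hangs from it over the mould.
- stop_screw (a joint): Turning angle of the stop screw in the arm (rad, clockwise from above positive). It starts at 0, the setting to keep: its T-bar then lies along the arm. Its stiff thread holds it against about 1.3 N m; a greater torque, also through a nut already tight, turns it and the setting is lost.
- tbar_end (a point): Column-side end of the T-bar on the stop screw's head. The steel screw, 20 mm thick, stands upright through the arm 330 mm from the pivot, above the anvil. T-bar: 11 mm thick with 16 mm ball ends, each 38 mm from the screw's axis, 263 mm above the bench when the arm is down.
- jam_nut (a joint): Jam nut's running angle on the stop screw (rad, clockwise from above positive): starts loose at -1.3 to -0.7 and runs down, against a drag of 0.28 N m (3 N at its grip), to 0, where the nut meets the arm's boss and this angle stops. It stays where it is left.
- nut_tightening (a joint): How far (rad) the nut has been turned on past meeting the boss; 0 while loose. Turned slowly it takes 0.36 N m plus 1.8 N m per rad (0.2 rad: 0.72 N m, 7.8 N at the grip; 0.5 rad: 1.26 N m, 13.7 N). Let go, it keeps up to 0.2 rad and springs back to that from more. Tight is 0.12 or more. There is no end stop: past about 0.5 the stop screw turns with it.
- nut_face (a point): Centre of the jam nut's underside, on the screw's axis, 203 mm above the bench with the arm down. The nut is a dark steel hexagon, 43 mm over corners, 20 mm high, on a round boss of the arm. A 13 mm bar slopes from it up and out to the grip. At a = jam_nut + nut_tightening the bar points, from above in the jigger's frame, 135 degrees minus a from +x towards +y (at -0.785 rad: along -x).
- nut_grip (a point): Middle of the black round grip on the nut's bar: 19 mm thick, 43 mm long, level, pointing away from the screw's axis, its middle 92 mm from that axis (70 to 113 mm) and 234 mm above the bench with the arm down. The arm's top face is 47 mm below the grip's middle, the mould 99 mm. Free air on both sides and above.
- bowl: Bystander: brown painted bowl with white dots, 124 mm across, 56 mm high, loose on the bench. Origin: centre of its underside.
- brush_cup: Bystander: blue cup with two brushes, 66 mm across, 78 mm high (brushes reach 165 mm), loose. Origin: centre of its underside.
- spare_mould: Bystander: white plaster mould, 150 mm across, 60 mm high, loose. Origin: centre of its underside.
- ledger: Bystander: black account book 150 x 210 x 18 mm lying flat, loose. Origin: centre of its underside.

How it is judged (in metres and radians):
On the way, in this order (a step that is already met when the one before it is completed fails the run):
1. the arm is down, the stop screw on its anvil, the nut not yet tight (value of joint profile_arm below 0.02 rad and value of joint nut_tightening below 0.05 rad), for 0.1 s.
2. with the arm down, the jam nut is tight on the boss (turned 0.12 rad or more past meeting it) (value of joint profile_arm below 0.04 rad and value of joint jam_nut above -0.05 rad and value of joint nut_tightening above 0.12 rad), for 0.2 s.
3. the arm is lifted right up (value of joint profile_arm above 0.3 rad), for 0.1 s.
At the end, for the whole second after the job is handed in: The profile arm rests raised (above 0.30 of its 0.34 rad), the jam nut is on the boss and tight (turned at least 0.11 rad past meeting it), the stop screw is within 0.12 rad (7 degrees) of its setting, and the other things are within 30 mm of where they stood (value of joint profile_arm above 0.3 rad and value of joint jam_nut above -0.05 rad and value of joint nut_tightening above 0.11 rad and value of joint stop_screw between -0.12 and 0.12 rad and velocity of joint profile_arm between -0.05 and 0.05 rad/s); the robot touches nothing.
It fails at once if the stop screw turns more than 0.12 rad (7 degrees): its setting is lost (value of joint stop_screw above 0.12 rad or value of joint stop_screw below -0.12 rad).
It fails at once if a bystander is shifted by more than 30 mm or tipped over (distance of any of bowl, brush_cup, spare_mould, ledger from where it was at the start of the episode above 0.03 m or angle between any of bowl, brush_cup, spare_mould's own z axis and vertical above 0.4 rad).
It also fails if it takes over 72 s, if anything falls off the work surface, if the arm or the gripper's body presses on something with over 40 N, if the wrist force passes 120 N, or if a joint passes its speed limit or range.

## Working session

There is one attempt and no reset: what is moved stays moved. The work goes in short steps, Python scripts to look and compute and a tool call to move; the robot and the scene stay as the last step left them, time stands still between calls to the robot, and variables do not carry over. Pictures are saved under pics/ and viewed, and the job is handed in when it is done.

Besides the shell and the picture viewer there is one more tool, called after "Emit:" as name(argument=value, ...) on one line, values as JSON. carry_out: Moves the arm, as the interface text tells. Shift numbers are shares of 15 cm and turn numbers shares of 90 degrees, none past 1 either way. Its arguments: {"type":"object","properties":{"increments":{"type":"array"}},"required":["increments"]}

```bash
mkdir -p pics; ls
python3 - <<'E'
from bench import ctrl
import cv2
o=ctrl.get_obs(); print(o)
for n in ["side","top","wrist"]:
    f=ctrl.grab_frame(n); cv2.imwrite(f"pics/{n}0.png",f["frame"][:,:,::-1]); print(n,f["camera_matrix"],f["D"],f["extrinsics"])
E
```

```text
pics
{'time_s': 0.0, 'joint_positions': array([-5.34235640e+01,  2.20907870e+01,  3.78424347e-01, -3.01414670e-02,
       -6.84115354e+01, -1.48172551e+01]), 'joint_vel': array([-0.070453  , -0.03337632, -0.08018971, -0.0618498 , -0.0564313 ,
       -0.00693525]), 'tau': array([-9.07180638e-04, -3.92291415e+01,  1.88404083e+01,  4.18636858e+00,
       -4.64248602e-03,  2.28727288e-05]), 'position': array([ 0.23149611, -0.57990154,  0.23020908]), 'orientation': array([ 1.79873058e+02, -4.61417139e-03, -1.58251934e+02]), 'contact_force': array([-0.15320097,  0.02806942,  0.08530436]), 'ft_torque': array([-0.00180152,  0.00745938,  0.00194301]), 'opening': 1.0000668516754092}
side [[446.64108185   0.         325.94886416]
 [  0.         446.64108185 235.74192159]
 [  0.           0.           1.        ]] [-0.03146545  0.          0.          0.          0.        ] [[-0.83456043  0.33070063 -0.44061999  0.14948468]
 [-0.55045756 -0.46791193  0.69141514  0.70314901]
 [ 0.02248007  0.81957033  0.57253745  0.74111882]
 [ 0.          0.          0.          1.        ]]
top [[549.68083904   0.         319.29006677]
 [  0.         549.68083904 239.64931111]
 [  0.           0.           1.        ]] [-0.15016427  0.          0.          0.          0.        ] [[ 0.0291392   0.9976633  -0.06179676  0.50161089]
 [-0.99946489  0.02816111 -0.01663999  0.03155551]
 [-0.01486085  0.06224857  0.99795003  1.30596262]
 [ 0.          0.          0.          1.        ]]
wrist [[332.87458207   0.         319.61707638]
 [  0.         332.87458207 237.09060904]
 [  0.           0.           1.        ]] [-0.02151256  0.          0.          0.          0.        ] [[-0.371499   -0.87729864 -0.30386771  0.15222109]
 [ 0.92843028 -0.35019435 -0.12402072 -0.6111056 ]
 [ 0.00239045 -0.32819356  0.94460747  0.37321292]
 [ 0.          0.          0.          1.        ]]
```

View pics/top0.png

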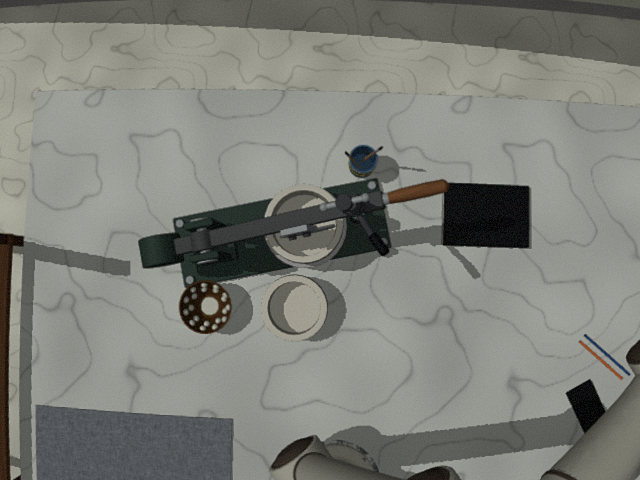

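View pics/side0.png

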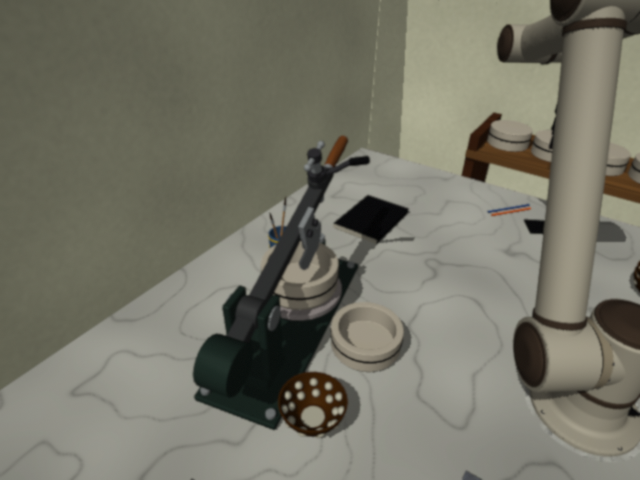

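View pics/wrist0.png

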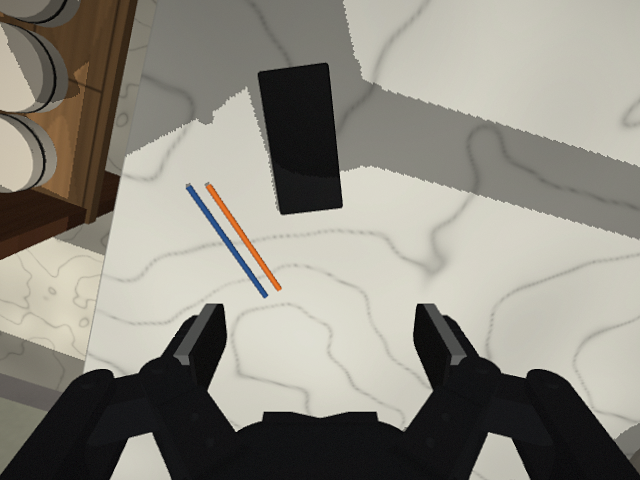

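Run:
```python
import cv2
t=cv2.imread("pics/top0.png"); s=cv2.imread("pics/side0.png")
cv2.imwrite("pics/tA.png",cv2.resize(t[160:300,300:460],None,fx=5,fy=4.2857 if 0 else 5,interpolation=3)[:600])
c=t[140:300,130:330]; cv2.imwrite("pics/tB.png",cv2.resize(c,None,fx=3.75,fy=3.75,interpolation=3))
c=s[120:320,220:420]; cv2.imwrite("pics/sA.png",cv2.resize(c,None,fx=3,fy=3,interpolation=3))
```

```text
(no output)
```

View pics/tA.png

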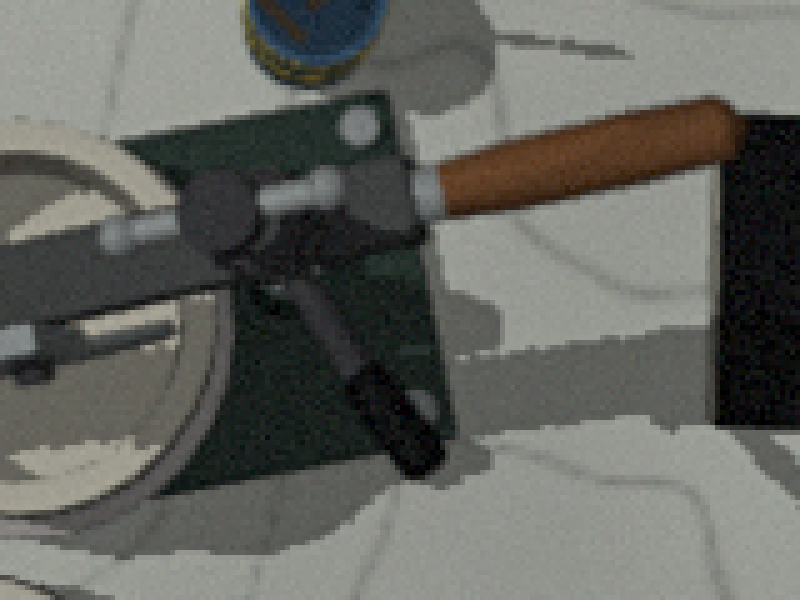

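View pics/tB.png

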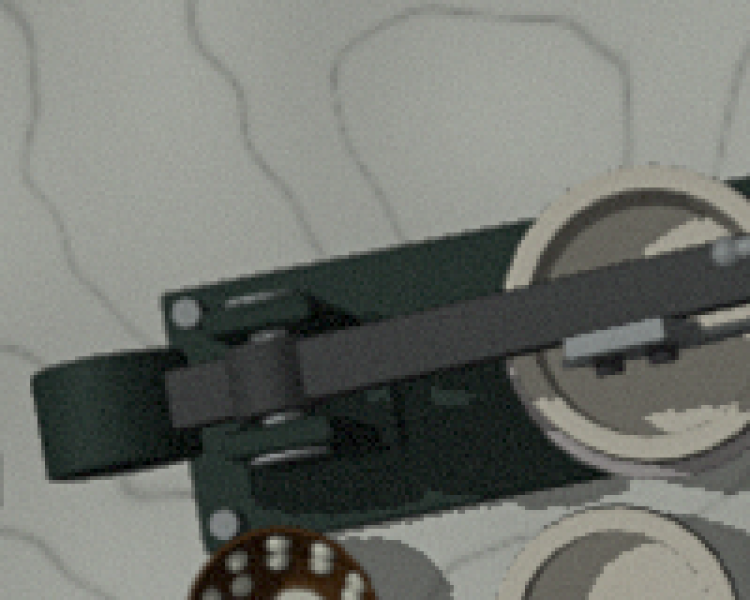

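View pics/sA.png

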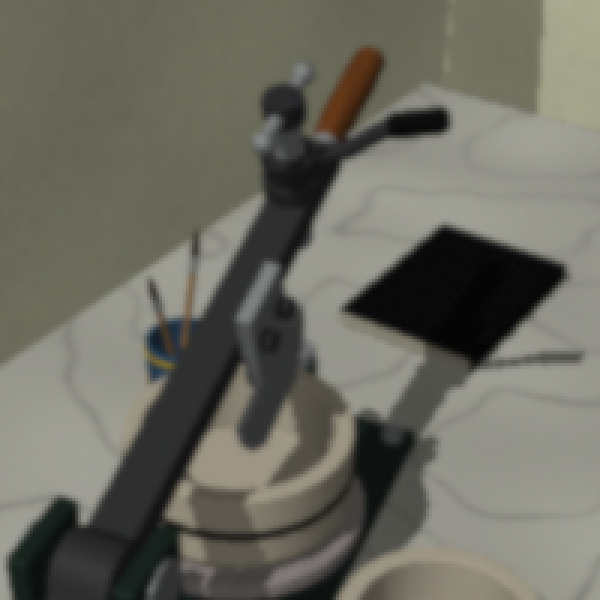

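```bash
cat > h.py <<'E'
import numpy as np, cv2
from scipy.spatial.transform import Rotation as R
def proj(P,f):
    E=np.array(f["extrinsics"]);K=np.array(f["camera_matrix"]);D=np.array(f["D"])
    C=(np.atleast_2d(P)-E[:3,3])@E[:3,:3]
    C=C*[1,-1,-1]
    return cv2.projectPoints(C.reshape(-1,1,3),np.zeros(3),np.zeros(3),K,D)[0].reshape(-1,2)
def armpt(p,th): # jigger frame pt at angle 0 -> at th
    v=np.array(p)-[0,.21,.175]; return R.from_euler('x',-th).apply(v)+[0,.21,.175]
def nutpt(r,a,z=.234):
    ph=np.deg2rad(135)-a; return np.array([r*np.cos(ph),-.12+r*np.sin(ph),z])
def world(p,J): return R.from_euler('z',J[2]).apply(p)+[J[0],J[1],0]
def J2w(p,P): return world(armpt(p,P[3]),P)
E
cat > fit.py <<'E'
from h import *; from bench import ctrl
from scipy.optimize import least_squares
T=ctrl.grab_frame("top");S=ctrl.grab_frame("side")
def model(P):
    o=P[5]
    pl=[world([sx*.085,y+o,.016],P) for y,sx in((-.25,1),(-.25,-1),(.25,1),(.25,-1))]
    A=[J2w(p,P) for p in ([0,-.082,.263],[0,-.158,.263],nutpt(.113,P[4]),nutpt(.07,P[4]),[0,-.296,.175],[0,-.184,.175])]
    return np.r_[proj(np.array(pl+A),T),proj(np.array(A),S)]
obs=np.array([(377.6,178.4),(390.4,247.4),(173.5,218.1),(185.5,287.2),(323.4,207.6),(365,197.4),(385,252.4),(371.6,235.6),(446,185),(388.6,198),
(307.7,166.7),(321,144),(369,159.7),(350,161),(345,138.3),(330,164.3)])
r=least_squares(lambda P:(model(P)-obs).ravel(),[.56,.05,.2,.25,-1,0],loss='soft_l1')
print(r.x); print(np.c_[obs,(model(r.x)-obs).round(1)])
np.save("P.npy",r.x); P=r.x
print("handle",J2w([0,-.24,.175],P),"down",world([0,-.24,.175],P),"nutgrip down",world(nutpt(.092,P[4]),P))
E
python3 fit.py
```

```text
[ 0.60871308  0.08586865  0.2201555   0.28635104 -1.23292253  0.0590535 ]
[[ 3.776e+02  1.784e+02  4.000e-01 -1.000e+00]
 [ 3.904e+02  2.474e+02  1.900e+00  3.000e-01]
 [ 1.735e+02  2.181e+02 -1.100e+00 -4.000e-01]
 [ 1.855e+02  2.872e+02 -8.000e-01  5.000e-01]
 [ 3.234e+02  2.076e+02  2.000e-01 -2.000e-01]
 [ 3.650e+02  1.974e+02 -1.000e-01  5.000e-01]
 [ 3.850e+02  2.524e+02  6.000e-01  1.800e+00]
 [ 3.716e+02  2.356e+02 -4.000e-01 -8.000e-01]
 [ 4.460e+02  1.850e+02  1.500e+00  2.000e-01]
 [ 3.886e+02  1.980e+02 -4.000e-01  5.000e-01]
 [ 3.077e+02  1.667e+02  1.000e-01  3.000e-01]
 [ 3.210e+02  1.440e+02  2.000e-01 -5.000e-01]
 [ 3.690e+02  1.597e+02  4.000e-01 -5.000e-01]
 [ 3.500e+02  1.610e+02 -9.000e-01  7.000e-01]
 [ 3.450e+02  1.383e+02 -6.000e-01 -1.100e+00]
 [ 3.300e+02  1.643e+02 -1.500e+00  2.800e+00]]
handle [ 0.65712308 -0.13045728  0.30210418] down [ 0.66112461 -0.1483386   0.175     ] nutgrip down [ 0.5626749  -0.08819822  0.234     ]
```

```bash
cat > mv.py <<'E'
import sys; from h import *; from bench import ctrl
# usage: mv.py x y z yaw : print tool-frame delta
o=ctrl.get_obs(); p=o["position"]; e=o["orientation"]
Rt=R.from_euler('xyz',e,degrees=True)
x,y,z,yaw=map(float,sys.argv[1:5])
d=Rt.inv().apply(np.array([x,y,z])-p)
dy=(yaw-e[2]+180)%360-180
print("t",round(o["time_s"],2),"pos",p.round(4),"rpy",e.round(1),"F",o["contact_force"].round(1),"j6",o["joint_positions"][5].round(1),"op",round(o["opening"],2))
print("linear",(d/.15).round(3),"twist",round(-dy/90,3))
E
python3 mv.py .657 -.130 .37 -77.4
```

```text
t 0.25 pos [ 0.2316 -0.5802  0.2308] rpy [ 179.9   -0.  -158.2] F [-0.4  0.7  0.3] j6 -14.8 op 1.0
linear [-3.746  1.738 -0.927] twist -0.898
```

Emit:
carry_out(increments=[{"grip":85,"linear":[-0.2,0.1,-0.25],"twist":-0.08},{"grip":85,"linear":[-0.4,0.2,-0.5],"twist":-0.16},{"grip":85,"linear":[-0.6,0.3,-0.7],"twist":-0.24},{"grip":85,"linear":[-0.8,0.4,-0.93],"twist":-0.32},{"grip":85,"linear":[-1,0.47,-0.93],"twist":-0.4},{"grip":85,"linear":[-1,0.47,-0.93],"twist":-0.48},{"grip":85,"linear":[-1,0.47,-0.93],"twist":-0.56},{"grip":85,"linear":[-1,0.47,-0.93],"twist":-0.64},{"grip":85,"linear":[-1,0.47,-0.93],"twist":-0.72},{"grip":85,"linear":[-1,0.47,-0.93],"twist":-0.8}])

```text
time_s: 1.08
position: [0.345, -0.4589, 0.3703]
orientation: [180.0, 0.1, -86.2]
contact_force: [0.5, 0.5, -0.6]
opening: 0.997
```

```bash
python3 mv.py .657 -.130 .37 -77.4
```

```text
t 1.08 pos [ 0.345  -0.4589  0.3703] rpy [ 1.80e+02  1.00e-01 -8.62e+01] F [ 0.5  0.5 -0.6] j6 40.7 op 1.0
linear [-2.052 -2.219  0.003] twist -0.098
```

Emit:
carry_out(increments=[{"grip":85,"linear":[-0.2,-0.2,0],"twist":-0.05},{"grip":85,"linear":[-0.4,-0.4,0],"twist":-0.098},{"grip":85,"linear":[-0.6,-0.6,0],"twist":-0.098},{"grip":85,"linear":[-0.8,-0.8,0],"twist":-0.098},{"grip":85,"linear":[-1,-1,0],"twist":-0.098},{"grip":85,"linear":[-1,-1,0],"twist":-0.098}])

```text
time_s: 1.58
position: [0.4882, -0.2951, 0.3696]
orientation: [-180.0, 0.1, -77.1]
contact_force: [-0.5, -0.7, -0.4]
opening: 0.995
```

```bash
python3 mv.py .657 -.130 .37 -77.4
```

```text
t 1.58 pos [ 0.4882 -0.2951  0.3696] rpy [-1.80e+02  1.00e-01 -7.71e+01] F [-0.5 -0.7 -0.4] j6 27.9 op 1.0
linear [-0.821 -1.343  0.   ] twist 0.004
```

Emit:
carry_out(increments=[{"grip":85,"linear":[-0.2,-0.25,0],"twist":0},{"grip":85,"linear":[-0.4,-0.5,0],"twist":0},{"grip":85,"linear":[-0.6,-0.7,0],"twist":0},{"grip":85,"linear":[-0.75,-0.9,0],"twist":0},{"grip":85,"linear":[-0.8,-0.95,0],"twist":0},{"grip":85,"linear":[-0.8,-0.95,0],"twist":0}])

```text
time_s: 2.08
position: [0.6026, -0.1424, 0.3682]
orientation: [180.0, 0.2, -76.8]
contact_force: [0.2, -0.1, -1.2]
opening: 0.989
```

```bash
python3 mv.py .657 -.130 .37 -77.4;  python3 -c "
from bench import ctrl;import cv2
cv2.imwrite('pics/w1.png',ctrl.grab_frame('wrist')['frame'][:,:,::-1])"
```

```text
t 2.08 pos [ 0.6026 -0.1424  0.3682] rpy [180.    0.2 -76.8] F [ 0.2 -0.1 -1.2] j6 11.7 op 0.99
linear [ 0.002 -0.372 -0.012] twist 0.007
```

View pics/w1.png

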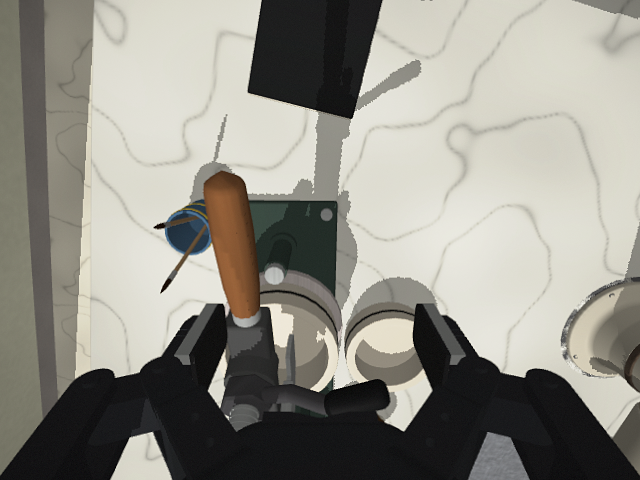

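Emit:
carry_out(increments=[{"grip":85,"linear":[0,-0.2,0],"twist":0},{"grip":85,"linear":[0,-0.37,0],"twist":0.007},{"grip":85,"linear":[0,-0.37,0],"twist":0.007}])

```text
time_s: 2.38
position: [0.6577, -0.1315, 0.3659]
orientation: [179.8, 0.2, -77.5]
contact_force: [-0.2, 0.7, -1.5]
opening: 0.998
```

```bash
python3 mv.py .657 -.130 .283 -77.4;  python3 -c "
from bench import ctrl;import cv2;from h import *
f=ctrl.grab_frame('wrist');P=np.load('P.npy');im=f['frame'][:,:,::-1].copy()
for p in ([0,-.24,.175],[0,-.296,.175],[0,-.184,.175],[0,-.158,.263],nutpt(.113,P[4])):
  q=proj(J2w(p,P),f)[0];print(q); cv2.circle(im,tuple(int(v) for v in q),4,(255,0,255),1)
cv2.imwrite('pics/w2.png',im)"
```

```text
t 2.38 pos [ 0.6577 -0.1315  0.3659] rpy [179.8   0.2 -77.5] F [-0.2  0.7 -1.5] j6 10.1 op 1.0
linear [-0.008  0.     0.553] twist -0.001
[318.75557231 255.41433326]
[318.5979867  179.21290747]
[318.87398132 312.0352426 ]
[319.29530637 452.16965904]
[473.7054761 395.2044536]
```

View pics/w2.png

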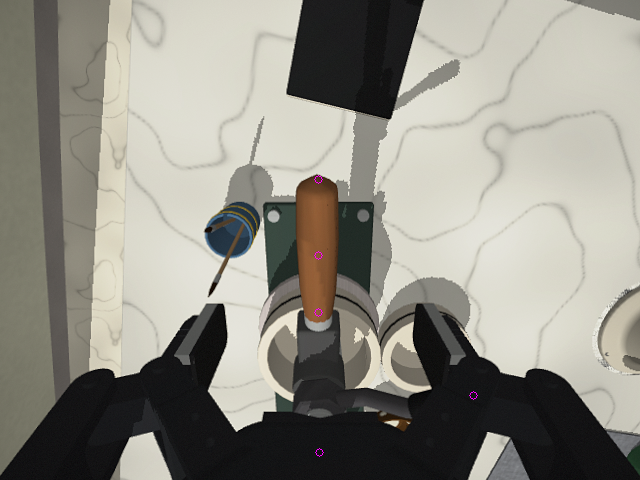

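Emit:
carry_out(increments=[{"grip":85,"linear":[0,0,0.2],"twist":0},{"grip":85,"linear":[0,0,0.4],"twist":0},{"grip":85,"linear":[0,0,0.55],"twist":0},{"grip":50,"linear":[0,0,0.55],"twist":0},{"grip":15,"linear":[0,0,0.55],"twist":0},{"grip":15,"linear":[0,0,0.55],"twist":0},{"grip":15,"linear":[0,0,0.55],"twist":0},{"grip":15,"linear":[0,0,0.55],"twist":0},{"grip":15,"linear":[0,0,0.55],"twist":0}])

```text
time_s: 3.18
position: [0.6591, -0.1318, 0.2871]
orientation: [-179.6, 0.1, -77.5]
contact_force: [5.9, -0.4, 2.0]
opening: 0.301
```

Run:
```python
from h import *; from bench import ctrl
o=ctrl.get_obs(); P=np.load('P.npy'); Rt=R.from_euler('xyz',o["orientation"],degrees=True)
print(o["time_s"],o["position"],o["contact_force"],o["opening"]*85.4)
g=o["position"]+Rt.apply([0,0,-.019])
l=world([0,-.24,.175],P)
th0=np.arcsin((g[2]-.175)/.45); print("th by grasp z",th0)
A=lambda t: world(armpt([0,-.24,.175],t),P)
for t in np.linspace(th0,-0.005,9): print(round(t,3),(Rt.inv().apply(A(t)-A(th0))/.15).round(3))
```

```text
3.1833 [ 0.6591361  -0.13177805  0.28712396] [ 5.94428183 -0.37409945  1.99219111] 25.732326972572167
th by grasp z 0.29567493185126265
0.296 [0. 0. 0.]
0.258 [0.031 0.001 0.108]
0.221 [0.058 0.001 0.218]
0.183 [0.08  0.002 0.328]
0.145 [0.099 0.003 0.44 ]
0.108 [0.113 0.004 0.551]
0.07 [0.123 0.004 0.664]
0.033 [0.129 0.005 0.776]
-0.005 [0.131 0.006 0.889]
```

Emit:
carry_out(increments=[{"grip":15,"linear":[0.02,0,0.07],"twist":0},{"grip":15,"linear":[0.04,0,0.15],"twist":0},{"grip":15,"linear":[0.06,0,0.23],"twist":0},{"grip":15,"linear":[0.08,0,0.31],"twist":0},{"grip":15,"linear":[0.09,0,0.39],"twist":0},{"grip":15,"linear":[0.105,0,0.47],"twist":0},{"grip":15,"linear":[0.113,0,0.55],"twist":0},{"grip":15,"linear":[0.12,0,0.63],"twist":0},{"grip":15,"linear":[0.125,0,0.7],"twist":0},{"grip":15,"linear":[0.125,0,0.7],"twist":0}])

```text
time_s: 4.02
position: [0.6639, -0.1521, 0.1787]
orientation: [-179.7, -0.1, -77.5]
contact_force: [0.7, -6.8, -3.4]
opening: 0.298
```

```bash
python3 mv.py .6611 -.1483 .155 -77.4
```

```text
t 4.02 pos [ 0.6639 -0.1521  0.1787] rpy [-1.797e+02 -1.000e-01 -7.750e+01] F [ 0.7 -6.8 -3.4] j6 11.8 op 0.3
linear [-0.029  0.013  0.158] twist -0.002
```

Emit:
carry_out(increments=[{"grip":15,"linear":[0,0,0.04],"twist":0},{"grip":15,"linear":[-0.01,0,0.08],"twist":0},{"grip":15,"linear":[-0.02,0,0.12],"twist":0},{"grip":15,"linear":[-0.02,0,0.15],"twist":0},{"grip":15,"linear":[-0.02,0,0.16],"twist":0},{"grip":15,"linear":[-0.02,0,0.16],"twist":0}])

```text
time_s: 4.52
position: [0.6642, -0.1529, 0.1613]
orientation: [-179.5, -0.5, -77.5]
contact_force: [-8.5, -8.0, 22.9]
opening: 0.297
```

```bash
python3 mv.py .6611 -.1483 .155 -77.4
```

```text
t 4.52 pos [ 0.6642 -0.1529  0.1613] rpy [-179.5   -0.5  -77.5] F [-8.5 -8.  22.9] j6 11.5 op 0.3
linear [-0.035  0.014  0.042] twist -0.001
```

Emit:
carry_out(increments=[{"grip":15,"linear":[0,0,-0.02],"twist":0},{"grip":50,"linear":[0,0,-0.02],"twist":0},{"grip":85,"linear":[0,0,-0.02],"twist":0},{"grip":85,"linear":[0,0,-0.02],"twist":0},{"grip":85,"linear":[0,0,-0.02],"twist":0},{"grip":85,"linear":[0,0,-0.2],"twist":0},{"grip":85,"linear":[0,0,-0.45],"twist":0},{"grip":85,"linear":[0,0,-0.7],"twist":0},{"grip":85,"linear":[0,0,-0.95],"twist":0},{"grip":85,"linear":[0,0,-0.95],"twist":0}])

```text
time_s: 5.35
position: [0.6661, -0.1527, 0.3134]
orientation: [-178.7, -0.9, -77.4]
contact_force: [0.3, -0.4, 2.1]
opening: 0.994
```

```bash
python3 mv.py .562 -.088 .31 -141.8
python3 - <<'E'
from bench import ctrl;import cv2;from h import *
P=np.load('P.npy');P[3]=0
for n,(a,b,c,d) in dict(top=(160,280,300,460),side=(130,290,220,420)).items():
  f=ctrl.grab_frame(n);im=cv2.resize(f['frame'][a:b,c:d,::-1],None,fx=4,fy=4,interpolation=3)
  for p in ([0,-.24,.175],[0,-.296,.175],[0,-.184,.175],[0,-.158,.263],[0,-.082,.263],nutpt(.113,P[4]),nutpt(.07,P[4])):
    q=proj(J2w(p,P),f)[0]; cv2.circle(im,(int((q[0]-c)*4+2),int((q[1]-a)*4+2)),5,(255,0,255),1)
  cv2.imwrite(f'pics/{n}3.png',im)
E
```

```text
t 5.35 pos [ 0.6661 -0.1527  0.3134] rpy [-178.7   -0.9  -77.4] F [ 0.3 -0.4  2.1] j6 11.6 op 0.99
linear [-0.573  0.584 -0.   ] twist 0.715
```

View pics/top3.png

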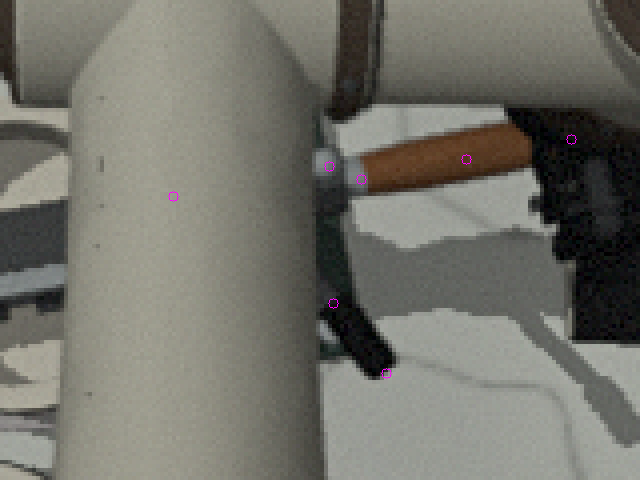

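View pics/side3.png

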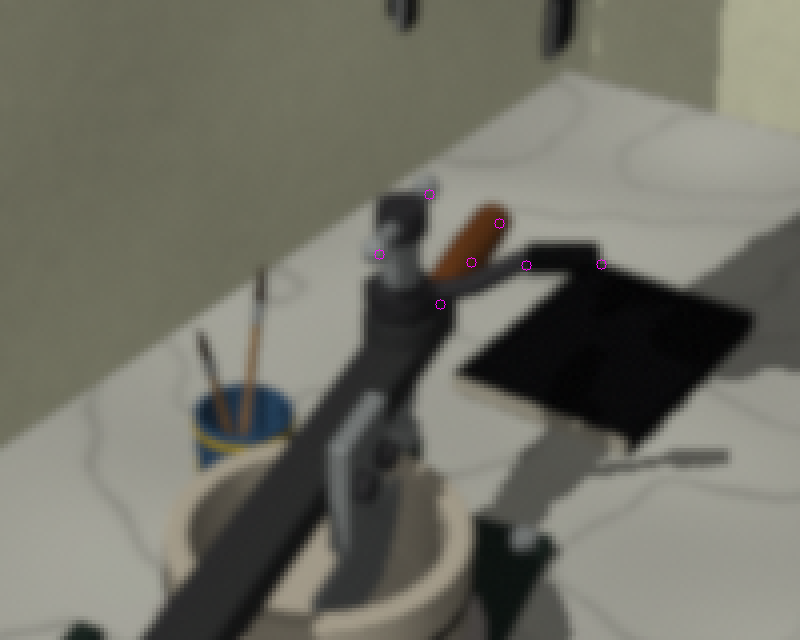

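```bash
python3 mv.py .6611 -.1483 .188 -77.4
```

```text
t 5.45 pos [ 0.6636 -0.1516  0.3055] rpy [-179.3   -0.5  -77.5] F [ 0.6 -0.5 -0.7] j6 11.6 op 0.99
linear [-0.032  0.021  0.783] twist -0.001
```

Emit:
carry_out(increments=[{"grip":0,"linear":[-0.03,0.02,0],"twist":0},{"grip":0,"linear":[-0.03,0.02,0.1],"twist":0},{"grip":0,"linear":[-0.03,0.02,0.25],"twist":0},{"grip":0,"linear":[-0.03,0.02,0.4],"twist":0},{"grip":0,"linear":[-0.03,0.02,0.55],"twist":0},{"grip":0,"linear":[-0.03,0.02,0.65],"twist":0},{"grip":0,"linear":[-0.03,0.02,0.69],"twist":0},{"grip":0,"linear":[-0.03,0.02,0.73],"twist":0},{"grip":0,"linear":[-0.03,0.02,0.76],"twist":0},{"grip":0,"linear":[-0.03,0.02,0.78],"twist":0}])

```text
time_s: 6.28
position: [0.6614, -0.1486, 0.1886]
orientation: [-179.3, -0.6, -77.5]
contact_force: [-2.8, 1.5, 11.3]
opening: 0.0
```

```bash
python3 mv.py .6611 -.1483 .185 -77.4
```

```text
t 6.28 pos [ 0.6614 -0.1486  0.1886] rpy [-179.3   -0.6  -77.5] F [-2.8  1.5 11.3] j6 11.2 op 0.0
linear [-0.002  0.002  0.024] twist -0.001
```

Emit:
carry_out(increments=[{"grip":0,"linear":[0,0,-0.25],"twist":0},{"grip":20,"linear":[0,0,-0.5],"twist":0},{"grip":50,"linear":[0,0,-0.75],"twist":0.08},{"grip":50,"linear":[0,0,-1],"twist":0.16},{"grip":50,"linear":[-0.1,0.1,-1],"twist":0.24},{"grip":50,"linear":[-0.2,0.2,-1],"twist":0.32},{"grip":50,"linear":[-0.3,0.3,-1],"twist":0.4},{"grip":50,"linear":[-0.4,0.4,-1],"twist":0.48},{"grip":50,"linear":[-0.5,0.5,-1],"twist":0.56},{"grip":50,"linear":[-0.55,0.55,-1],"twist":0.64}])

```text
time_s: 7.12
position: [0.5593, -0.0841, 0.3383]
orientation: [-179.1, 0.4, -135.1]
contact_force: [-0.4, 0.6, 0.5]
opening: 0.585
```

```bash
python3 mv.py .5627 -.0882 .33 -141.8;  python3 -c "
from bench import ctrl;import cv2;from h import *
f=ctrl.grab_frame('wrist');P=np.load('P.npy');P[3]=0;im=f['frame'][:,:,::-1].copy()
for p in ([0,-.184,.175],[0,-.158,.263],nutpt(.113,P[4]),nutpt(.092,P[4]),nutpt(.07,P[4])):
  q=proj(J2w(p,P),f)[0];print(q); cv2.circle(im,tuple(int(v) for v in q),4,(255,0,255),1)
cv2.imwrite('pics/w3.png',im)"
```

```text
t 7.12 pos [ 0.5593 -0.0841  0.3383] rpy [-179.1    0.4 -135.1] F [-0.4  0.6  0.5] j6 -53.3 op 0.58
linear [ 0.004 -0.034  0.056] twist 0.075
[251.94294493 268.04266869]
[257.93954746 332.40254638]
[316.79278133 208.34002343]
[313.72788991 234.15123855]
[310.69079786 259.74194876]
```

View pics/w3.png

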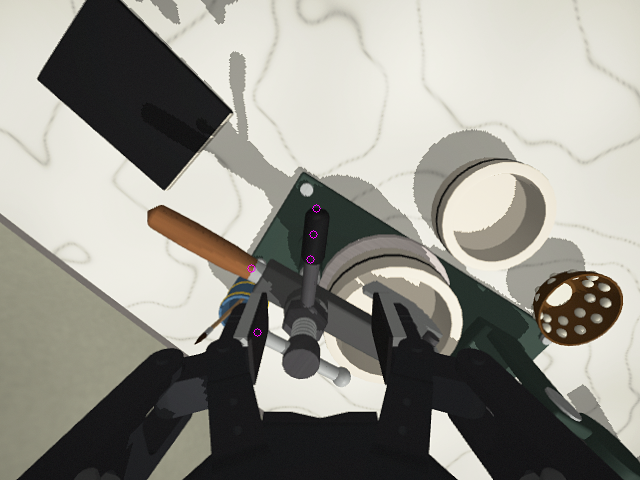

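Emit:
carry_out(increments=[{"grip":50,"linear":[0,-0.03,0.06],"twist":0.075},{"grip":50,"linear":[0,-0.03,0.2],"twist":0.075},{"grip":50,"linear":[0,-0.03,0.4],"twist":0.075},{"grip":50,"linear":[0,-0.03,0.6],"twist":0.075},{"grip":50,"linear":[0,-0.03,0.75],"twist":0.075},{"grip":50,"linear":[0,-0.03,0.82],"twist":0.075},{"grip":28,"linear":[0,-0.03,0.82],"twist":0.075},{"grip":28,"linear":[0,-0.03,0.82],"twist":0.075},{"grip":28,"linear":[0,-0.03,0.82],"twist":0.075}])

```text
time_s: 7.92
position: [0.5653, -0.0877, 0.2179]
orientation: [-179.0, 0.7, -142.0]
contact_force: [0.1, 0.7, -0.4]
opening: 0.327
```

```bash
python3 mv.py .5627 -.0882 .215 -141.8;  python3 -c "
from bench import ctrl;import cv2;from h import *
f=ctrl.grab_frame('wrist');im=f['frame'][:,:,::-1].copy()
cv2.imwrite('pics/w4.png',im)"
```

```text
t 7.92 pos [ 0.5653 -0.0877  0.2179] rpy [-179.     0.7 -142. ] F [ 0.1  0.7 -0.4] j6 -59.9 op 0.33
linear [0.016 0.008 0.019] twist -0.002
```

View pics/w4.png

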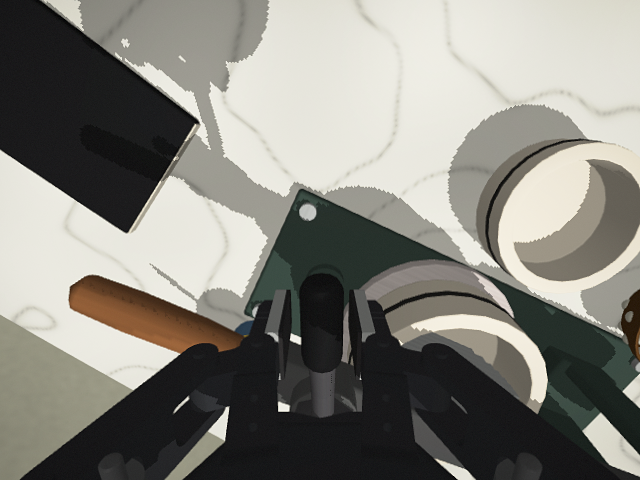

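```bash
cat > arc.py <<'E'
import sys; from h import *; from bench import ctrl
o=ctrl.get_obs(); p=o["position"]; e=o["orientation"]; P=np.load('P.npy'); Rt=R.from_euler('xyz',e,degrees=True)
c=world([0,-.12,0],P)[:2]; d=p[:2]-c
jb=np.degrees(np.arctan2(d[1],d[0])-P[2])%360; a0=np.deg2rad(135-jb)
psi=np.rad2deg(np.deg2rad(135)-a0+P[2])
print("t",round(o["time_s"],2),"r",np.hypot(*d).round(4),"z",p[2].round(4),"a_tool(pos)",a0.round(3),"a_yaw",np.deg2rad((135+np.rad2deg(P[2])-e[2])%360).round(3),((np.deg2rad(135+np.rad2deg(P[2])-e[2])+np.pi)%(2*np.pi)-np.pi).round(3))
F=o["contact_force"]; tang=np.array([d[1],-d[0]])/np.hypot(*d); print("F",F.round(1),"tangential clockwise",(F[:2]@tang).round(2),"op",o["opening"]*85.4, "j6",o["joint_positions"][5])
for a in map(float,sys.argv[1:]):
    q=world(nutpt(.092,a,.217),P); l=Rt.inv().apply(q-p)/.15
    yaw=135+np.rad2deg(P[2]-a); dy=(yaw-e[2]+180)%360-180
    print(a,l.round(3),"tw",round(-dy/90,3))
E
python3 arc.py -1.15 -1.05 -.95 -.85 -.75 -.65 -.55 -.5 -.45
```

```text
t 7.97 r 0.0897 z 0.218 a_tool(pos) -1.245 a_yaw 5.055 -1.228
F [-0.1  0.1 -0.2] tangential clockwise 0.13 op 28.403570085457133 j6 -59.93331150605316
-1.15 [0.014 0.058 0.005] tw 0.05
-1.05 [0.006 0.119 0.004] tw 0.114
-0.95 [-0.008  0.179  0.004] tw 0.177
-0.85 [-0.028  0.237  0.003] tw 0.241
-0.75 [-0.053  0.292  0.002] tw 0.305
-0.65 [-0.084  0.345  0.002] tw 0.368
-0.55 [-0.12   0.395  0.001] tw 0.432
-0.5 [-0.14   0.418  0.001] tw 0.464
-0.45 [-0.161  0.441  0.001] tw 0.496
```

Emit:
carry_out(increments=[{"grip":28,"linear":[0.014,0.058,0],"twist":0.05},{"grip":28,"linear":[0.006,0.119,0],"twist":0.114},{"grip":28,"linear":[-0.008,0.179,0],"twist":0.177},{"grip":28,"linear":[-0.028,0.237,0],"twist":0.241},{"grip":28,"linear":[-0.053,0.292,0],"twist":0.305},{"grip":28,"linear":[-0.084,0.345,0],"twist":0.368},{"grip":28,"linear":[-0.12,0.395,0],"twist":0.432},{"grip":28,"linear":[-0.14,0.418,0],"twist":0.464},{"grip":28,"linear":[-0.161,0.441,0],"twist":0.496},{"grip":28,"linear":[-0.161,0.441,0],"twist":0.496}])

```text
time_s: 8.8
position: [0.5443, -0.0204, 0.2192]
orientation: [-179.8, 1.4, 173.4]
contact_force: [-0.1, -0.7, 0.8]
opening: 0.334
```

```bash
python3 arc.py -.4 -.35 -.3 -.25 -.2 -.15 -.1 -.05 0;  python3 -c "
from bench import ctrl;import cv2
f=ctrl.grab_frame('wrist');cv2.imwrite('pics/w5.png',f['frame'][:,:,::-1])"
```

```text
t 8.8 r 0.0913 z 0.2192 a_tool(pos) -0.446 a_yaw 5.833 -0.45
F [-0.1 -0.7  0.8] tangential clockwise -0.66 op 28.5192059116247 j6 -112.30464928039291
-0.4 [0.004 0.028 0.015] tw 0.032
-0.35 [0.002 0.059 0.015] tw 0.063
-0.3 [-0.002  0.089  0.015] tw 0.095
-0.25 [-0.007  0.12   0.015] tw 0.127
-0.2 [-0.014  0.149  0.015] tw 0.159
-0.15 [-0.022  0.179  0.015] tw 0.191
-0.1 [-0.032  0.208  0.015] tw 0.223
-0.05 [-0.043  0.237  0.015] tw 0.254
0.0 [-0.056  0.265  0.016] tw 0.286
```

View pics/w5.png

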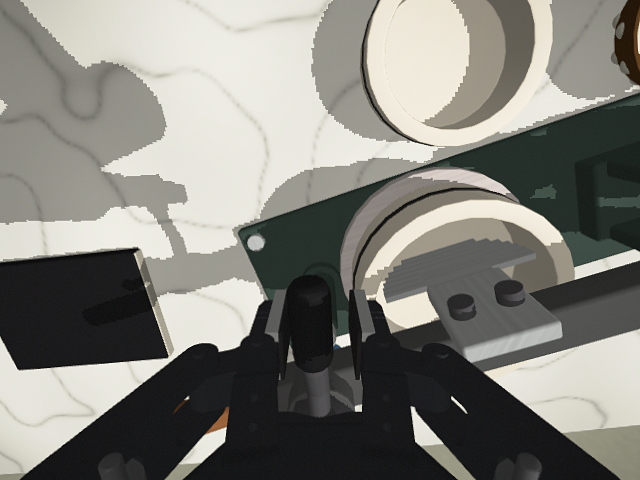

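Emit:
carry_out(increments=[{"grip":28,"linear":[0.004,0.028,0.01],"twist":0.032},{"grip":28,"linear":[0.002,0.059,0.015],"twist":0.063},{"grip":28,"linear":[-0.002,0.089,0.015],"twist":0.095},{"grip":28,"linear":[-0.007,0.12,0.015],"twist":0.127},{"grip":28,"linear":[-0.014,0.149,0.015],"twist":0.159},{"grip":28,"linear":[-0.022,0.179,0.015],"twist":0.191},{"grip":28,"linear":[-0.032,0.208,0.015],"twist":0.223},{"grip":28,"linear":[-0.043,0.237,0.015],"twist":0.254},{"grip":28,"linear":[-0.056,0.265,0.015],"twist":0.286},{"grip":28,"linear":[-0.056,0.265,0.015],"twist":0.286}])

```text
time_s: 9.68
position: [0.5576, 0.0181, 0.2175]
orientation: [179.5, 1.4, 147.7]
contact_force: [-1.2, -0.1, 0.9]
opening: 0.329
```

```bash
python3 arc.py .05 .1 .15 .2 .25
```

```text
t 9.68 r 0.0917 z 0.2175 a_tool(pos) 0.003 a_yaw 6.281 -0.002
F [-1.2 -0.1  0.9] tangential clockwise -0.72 op 28.136385110501234 j6 -141.5660893864601
0.05 [0.001 0.029 0.004] tw 0.033
0.1 [-0.001  0.06   0.004] tw 0.065
0.15 [-0.005  0.09   0.004] tw 0.097
0.2 [-0.011  0.12   0.005] tw 0.129
0.25 [-0.017  0.15   0.005] tw 0.161
```

Emit:
carry_out(increments=[{"grip":28,"linear":[0,0.015,0],"twist":0.016},{"grip":28,"linear":[0.001,0.029,0],"twist":0.033},{"grip":28,"linear":[0,0.045,0],"twist":0.049},{"grip":28,"linear":[-0.001,0.06,0],"twist":0.065},{"grip":28,"linear":[-0.003,0.075,0],"twist":0.081},{"grip":28,"linear":[-0.005,0.09,0],"twist":0.097},{"grip":28,"linear":[-0.005,0.09,0],"twist":0.097}])

```text
time_s: 10.27
position: [0.5648, 0.028, 0.2176]
orientation: [179.4, 1.3, 139.1]
contact_force: [-1.8, -4.4, 1.0]
opening: 0.328
```

```bash
python3 arc.py .2 .25 .3 .35
```

```text
t 10.27 r 0.0918 z 0.2176 a_tool(pos) 0.136 a_yaw 0.149 0.149
F [-1.8 -4.4  1. ] tangential clockwise -4.48 op 27.989541261793477 j6 -151.0234650976462
0.2 [0.001 0.039 0.004] tw 0.033
0.25 [-0.002  0.07   0.004] tw 0.064
0.3 [-0.006  0.1    0.005] tw 0.096
0.35 [-0.011  0.131  0.005] tw 0.128
```

Emit:
carry_out(increments=[{"grip":28,"linear":[0.001,0.02,0],"twist":0.016},{"grip":28,"linear":[0.001,0.039,0],"twist":0.033},{"grip":28,"linear":[0,0.055,0],"twist":0.049},{"grip":28,"linear":[-0.002,0.07,0],"twist":0.064},{"grip":28,"linear":[-0.004,0.085,0],"twist":0.08},{"grip":28,"linear":[-0.006,0.1,0],"twist":0.096},{"grip":28,"linear":[-0.006,0.1,0],"twist":0.096},{"grip":28,"linear":[-0.006,0.1,0],"twist":0.096}])

```text
time_s: 10.93
position: [0.5735, 0.0372, 0.2175]
orientation: [179.5, 1.1, 130.6]
contact_force: [-3.0, -5.5, -0.1]
opening: 0.328
```

```bash
python3 arc.py .3 .35 .4;  python3 -c "
from bench import ctrl;import cv2;from h import *
f=ctrl.grab_frame('wrist');P=np.load('P.npy');P[3]=0;im=f['frame'][:,:,::-1].copy()
for a in (.1,.2,.3):
 q=proj(J2w(nutpt(.113,a,.234),P),f)[0];print(q); cv2.circle(im,tuple(int(v) for v in q),4,(255,0,255),1)
cv2.imwrite('pics/w6.png',im)
f=ctrl.grab_frame('side');cv2.imwrite('pics/s6.png',f['frame'][:,:,::-1])
"
```

```text
t 10.93 r 0.0919 z 0.2175 a_tool(pos) 0.274 a_yaw 0.298 0.298
F [-3.  -5.5 -0.1] tangential clockwise -5.95 op 28.002182264275078 j6 -160.1811141427783
0.3 [0.001 0.016 0.003] tw 0.001
0.35 [-0.     0.047  0.003] tw 0.033
0.4 [-0.002  0.077  0.004] tw 0.065
[272.88491011 289.1813787 ]
[299.18912768 285.63285833]
[325.93528579 284.41771222]
```

View pics/w6.png

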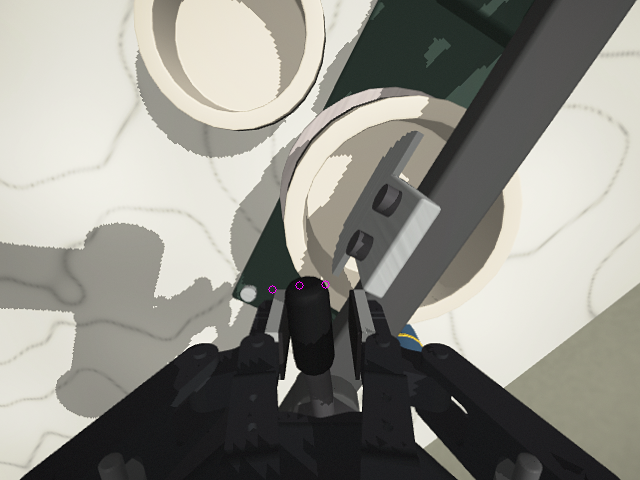

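View pics/s6.png

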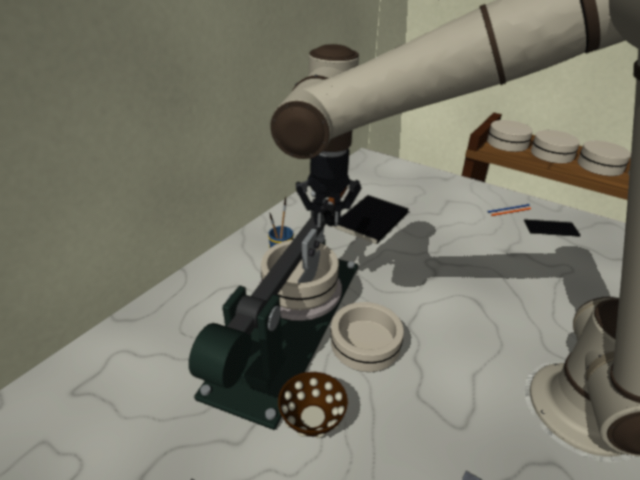

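Emit:
carry_out(increments=[{"grip":28,"linear":[0.001,0.03,0],"twist":0.01},{"grip":28,"linear":[0,0.045,0],"twist":0.02},{"grip":28,"linear":[-0.001,0.06,0],"twist":0.03},{"grip":28,"linear":[-0.001,0.07,0],"twist":0.04},{"grip":28,"linear":[-0.001,0.077,0],"twist":0.05},{"grip":28,"linear":[-0.002,0.077,0],"twist":0.05},{"grip":28,"linear":[-0.002,0.077,0],"twist":0.05},{"grip":28,"linear":[-0.002,0.077,0],"twist":0.05}])

```text
time_s: 11.7
position: [0.5796, 0.0425, 0.2173]
orientation: [179.8, 0.9, 126.2]
contact_force: [-5.8, -4.7, 2.6]
opening: 0.325
```

```bash
python3 arc.py .4 .45;  python3 -c "
from bench import ctrl;import cv2;from h import *
print([ctrl.get_obs()['contact_force'].round(1)])
f=ctrl.grab_frame('wrist');P=np.load('P.npy');P[3]=0;im=f['frame'][:,:,::-1].copy()
for a in (.2,.3,.4):
 for r in (.113,.07):
  q=proj(J2w(nutpt(r,a,.234),P),f)[0];print(q); cv2.circle(im,tuple(int(v) for v in q),4,(255,0,255),1)
cv2.imwrite('pics/w7.png',cv2.resize(im[220:420,200:440],None,fx=3,fy=3))
print([ctrl.get_obs()['contact_force'].round(1)])
"
```

```text
t 11.7 r 0.0922 z 0.2173 a_tool(pos) 0.362 a_yaw 0.375 0.375
F [-5.8 -4.7  2.6] tangential clockwise -7.46 op 27.77435146338977 j6 -164.88520012303104
0.4 [-0.001  0.023  0.002] tw 0.016
0.45 [-0.003  0.054  0.002] tw 0.048
[array([-5.8, -4.7,  2.6])]
[276.35676819 288.73618727]
[296.37498362 368.69224325]
[302.78511525 285.79057477]
[311.1879403  367.19982964]
[329.56776011 285.19154193]
[326.15773453 366.88534152]
[array([-6.6, -5.7,  3.3])]
```

View pics/w7.png

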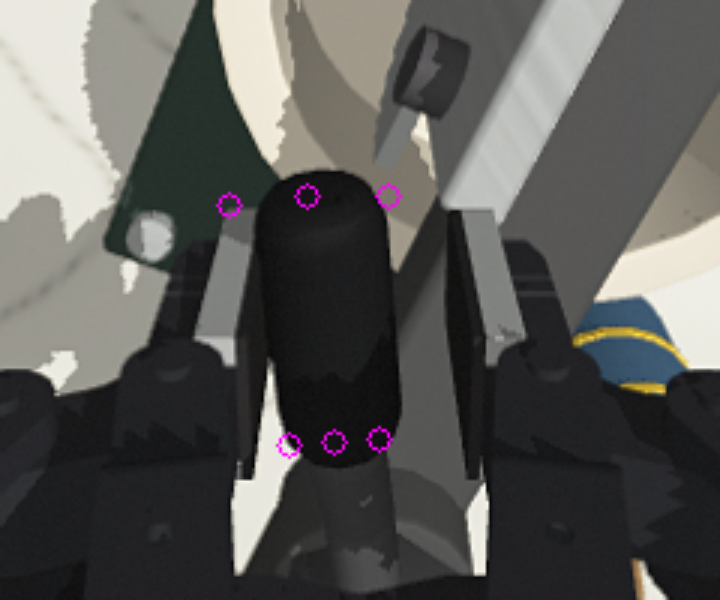

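Emit:
carry_out(increments=[{"grip":28,"linear":[0,-0.03,0],"twist":0},{"grip":28,"linear":[0,-0.06,0],"twist":0},{"grip":50,"linear":[0,-0.06,0],"twist":0},{"grip":50,"linear":[0,-0.06,0],"twist":0},{"grip":50,"linear":[0,-0.06,0],"twist":0},{"grip":50,"linear":[0,-0.06,-0.2],"twist":0},{"grip":50,"linear":[0,-0.06,-0.45],"twist":0},{"grip":50,"linear":[0,-0.06,-0.7],"twist":0},{"grip":50,"linear":[0,-0.06,-0.95],"twist":0},{"grip":50,"linear":[0,-0.06,-0.95],"twist":0}])

```text
time_s: 12.58
position: [0.5739, 0.0391, 0.3691]
orientation: [178.9, 1.4, 126.2]
contact_force: [1.2, 0.8, 1.8]
opening: 0.586
```

```bash
python3 mv.py .6611 -.1483 .35 -77.4;  python3 -c "
from bench import ctrl;import cv2;from h import *
f=ctrl.grab_frame('wrist');P=np.load('P.npy');P[3]=0;im=f['frame'][:,:,::-1].copy()
for p in (nutpt(.113,.1),nutpt(.113,.2),nutpt(.113,.3),nutpt(.07,.2),[0,-.158,.263],[0,-.082,.263]):
  q=proj(J2w(p,P),f)[0];print(q); cv2.circle(im,tuple(int(v) for v in q),3,(255,0,255),1)
cv2.imwrite('pics/w8.png',im)
"
```

```text
t 12.58 pos [0.5739 0.0391 0.3691] rpy [178.9   1.4 126.2] F [1.2 0.8 1.8] j6 -164.5 op 0.59
linear [-1.348 -0.272  0.156] twist -1.738
[289.98668796 203.82961403]
[302.87058944 200.92050129]
[316.05220518 199.27805574]
[311.94293714 246.99255572]
[309.25774789 362.63389361]
[344.1813294  296.81019546]
```

View pics/w8.png

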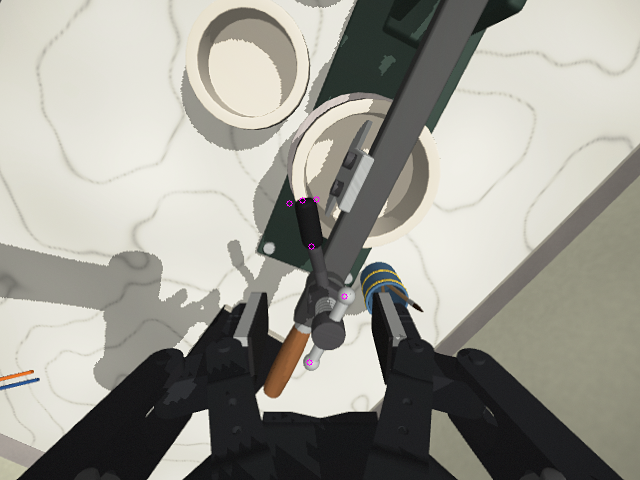

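```bash
python3 -c "
import cv2
im=cv2.imread('pics/w8.png');cv2.imwrite('pics/w8z.png',cv2.resize(im[180:380,270:380],None,fx=3,fy=3,interpolation=3))"
```

```text
(no output)
```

View pics/w8z.png

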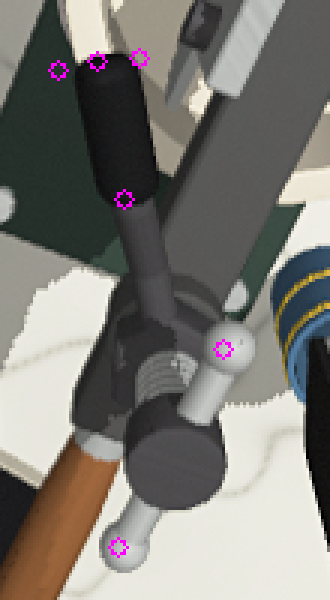

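Emit:
carry_out(increments=[{"grip":70,"linear":[-0.1,0,0],"twist":-0.08},{"grip":85,"linear":[-0.2,-0.03,0],"twist":-0.16},{"grip":85,"linear":[-0.3,-0.06,0],"twist":-0.24},{"grip":85,"linear":[-0.4,-0.1,0],"twist":-0.32},{"grip":85,"linear":[-0.5,-0.12,0],"twist":-0.4},{"grip":85,"linear":[-0.6,-0.15,0],"twist":-0.48},{"grip":85,"linear":[-0.7,-0.18,0],"twist":-0.56},{"grip":85,"linear":[-0.8,-0.2,0],"twist":-0.64},{"grip":85,"linear":[-0.9,-0.25,0],"twist":-0.72},{"grip":85,"linear":[-1,-0.27,0],"twist":-0.79}])

```text
time_s: 13.47
position: [0.6285, -0.1061, 0.3664]
orientation: [-179.2, 1.1, -162.3]
contact_force: [0.0, 0.2, -0.6]
opening: 0.996
```

```bash
python3 mv.py .6611 -.1483 .35 -77.4
```

```text
t 13.47 pos [ 0.6285 -0.1061  0.3664] rpy [-179.2    1.1 -162.3] F [ 0.   0.2 -0.6] j6 -77.6 op 1.0
linear [-0.119 -0.332  0.117] twist -0.944
```

Emit:
carry_out(increments=[{"grip":85,"linear":[-0.05,-0.1,0],"twist":-0.08},{"grip":85,"linear":[-0.1,-0.2,0],"twist":-0.16},{"grip":85,"linear":[-0.119,-0.332,0],"twist":-0.24},{"grip":85,"linear":[-0.119,-0.332,0],"twist":-0.32},{"grip":85,"linear":[-0.119,-0.332,0],"twist":-0.4},{"grip":85,"linear":[-0.119,-0.332,0],"twist":-0.48},{"grip":85,"linear":[-0.119,-0.332,0],"twist":-0.56},{"grip":85,"linear":[-0.119,-0.332,0],"twist":-0.64},{"grip":85,"linear":[-0.119,-0.332,0],"twist":-0.72},{"grip":85,"linear":[-0.119,-0.332,0],"twist":-0.79}])

```text
time_s: 14.3
position: [0.6609, -0.1478, 0.3661]
orientation: [-178.8, -0.4, -90.9]
contact_force: [0.3, 0.9, 0.2]
opening: 0.992
```

```bash
python3 mv.py .6611 -.1483 .25 -77.4
```

```text
t 14.3 pos [ 0.6609 -0.1478  0.3661] rpy [-178.8   -0.4  -90.9] F [0.3 0.9 0.2] j6 -2.1 op 0.99
linear [-0.002  0.014  0.774] twist -0.15
```

Emit:
carry_out(increments=[{"grip":85,"linear":[0,0,0],"twist":-0.08},{"grip":85,"linear":[0,0.01,0.15],"twist":-0.15},{"grip":85,"linear":[0,0.01,0.35],"twist":-0.15},{"grip":85,"linear":[0,0.01,0.55],"twist":-0.15},{"grip":85,"linear":[0,0.01,0.75],"twist":-0.15},{"grip":85,"linear":[0,0.01,0.75],"twist":-0.15}])

```text
time_s: 14.8
position: [0.6581, -0.1476, 0.2446]
orientation: [-179.8, -0.3, -77.4]
contact_force: [-1.2, -0.2, -0.9]
opening: 0.997
```

```bash
python3 mv.py .6611 -.1483 .157 -77.4
```

```text
t 14.8 pos [ 0.6581 -0.1476  0.2446] rpy [-179.8   -0.3  -77.4] F [-1.2 -0.2 -0.9] j6 11.3 op 1.0
linear [ 0.006 -0.016  0.584] twist 0.0
```

Emit:
carry_out(increments=[{"grip":85,"linear":[0.006,-0.016,0.2],"twist":0},{"grip":85,"linear":[0.006,-0.016,0.4],"twist":0},{"grip":85,"linear":[0.006,-0.016,0.57],"twist":0},{"grip":50,"linear":[0.006,-0.016,0.57],"twist":0},{"grip":15,"linear":[0.006,-0.016,0.57],"twist":0},{"grip":15,"linear":[0.006,-0.016,0.57],"twist":0},{"grip":15,"linear":[0.006,-0.016,0.57],"twist":0},{"grip":15,"linear":[0.006,-0.016,0.57],"twist":0},{"grip":15,"linear":[0.006,-0.016,0.57],"twist":0}])

```text
time_s: 15.55
position: [0.663, -0.1483, 0.1623]
orientation: [-179.4, -0.4, -77.3]
contact_force: [0.8, 1.4, 4.7]
opening: 0.304
```

Run:
```python
from h import *; from bench import ctrl
o=ctrl.get_obs(); P=np.load('P.npy'); Rt=R.from_euler('xyz',o["orientation"],degrees=True)
print(o["time_s"],o["position"],o["orientation"],o["contact_force"],o["opening"]*85.4)
A=lambda t: world(armpt([0,-.24,.175],t),P)
for t in (.04,.08,.12,.16,.2,.24,.28,.31,.325,.335): print(round(t,3),(Rt.inv().apply(A(t)-A(0))/.15).round(3))
```

```text
15.55 [ 0.66301195 -0.14831787  0.16225403] [-179.39767757   -0.43883361  -77.34822536] [0.77829545 1.41467999 4.71561424] 25.92090363746955
0.04 [-0.001 -0.001 -0.12 ]
0.08 [-0.008 -0.003 -0.24 ]
0.12 [-0.019 -0.004 -0.359]
0.16 [-0.035 -0.005 -0.478]
0.2 [-0.055 -0.006 -0.596]
0.24 [-0.081 -0.008 -0.714]
0.28 [-0.11  -0.009 -0.83 ]
0.31 [-0.136 -0.01  -0.916]
0.325 [-0.15  -0.01  -0.959]
0.335 [-0.159 -0.01  -0.988]
```

Emit:
carry_out(increments=[{"grip":15,"linear":[0,0,-0.1],"twist":0},{"grip":15,"linear":[-0.006,0,-0.2],"twist":0},{"grip":15,"linear":[-0.015,0,-0.3],"twist":0},{"grip":15,"linear":[-0.025,0,-0.4],"twist":0},{"grip":15,"linear":[-0.04,0,-0.5],"twist":0},{"grip":15,"linear":[-0.055,0,-0.6],"twist":0},{"grip":15,"linear":[-0.08,0,-0.7],"twist":0},{"grip":15,"linear":[-0.1,0,-0.79],"twist":0},{"grip":15,"linear":[-0.12,0,-0.86],"twist":0},{"grip":15,"linear":[-0.13,0,-0.9],"twist":0}])

```text
time_s: 16.38
position: [0.6575, -0.1244, 0.296]
orientation: [-179.3, -0.1, -77.2]
contact_force: [2.9, 8.3, -7.4]
opening: 0.296
```

```bash
python3 mv.py .657 -.126 .31 -77.4
```

```text
t 16.38 pos [ 0.6575 -0.1244  0.296 ] rpy [-1.793e+02 -1.000e-01 -7.720e+01] F [ 2.9  8.3 -7.4] j6 9.7 op 0.3
linear [ 0.01   0.005 -0.093] twist 0.002
```

Emit:
carry_out(increments=[{"grip":15,"linear":[0.01,0,-0.04],"twist":0},{"grip":15,"linear":[0.01,0,-0.07],"twist":0},{"grip":15,"linear":[0.01,0,-0.1],"twist":0},{"grip":15,"linear":[0.01,0,-0.11],"twist":0},{"grip":15,"linear":[0.01,0,-0.11],"twist":0}])

```text
time_s: 16.8
position: [0.6564, -0.1199, 0.3085]
orientation: [-179.5, 0.5, -77.1]
contact_force: [-1.2, 14.0, -7.3]
opening: 0.295
```

```bash
python3 mv.py .657 -.126 .31 -77.4
```

```text
t 16.8 pos [ 0.6564 -0.1199  0.3085] rpy [-179.5    0.5  -77.1] F [-1.2 14.  -7.3] j6 9.8 op 0.29
linear [ 0.041  0.005 -0.01 ] twist 0.004
```

Emit:
carry_out(increments=[{"grip":15,"linear":[0.02,0,-0.02],"twist":0},{"grip":15,"linear":[0.03,0,-0.04],"twist":0},{"grip":15,"linear":[0.03,0,-0.06],"twist":0},{"grip":15,"linear":[0.03,0,-0.06],"twist":0}])

```text
time_s: 17.13
position: [0.6561, -0.1184, 0.313]
orientation: [-179.8, 1.2, -76.9]
contact_force: [-2.4, 16.0, -8.3]
opening: 0.298
```

```bash
python3 mv.py .657 -.126 .31 -77.4
python3 - <<'E'
from bench import ctrl;import cv2;from h import *
P=np.load('P.npy')
for n,(a,b,c,d) in dict(side=(120,280,220,420)).items():
  f=ctrl.grab_frame(n);im=cv2.resize(f['frame'][a:b,c:d,::-1],None,fx=4,fy=4,interpolation=3)
  for th,col in ((.30,(255,0,255)),(.34,(0,255,255))):
   P[3]=th
   for p in ([0,-.158,.263],[0,-.082,.263],nutpt(.113,.2),[0,-.296,.175]):
    q=proj(J2w(p,P),f)[0]; cv2.circle(im,(int((q[0]-c)*4+2),int((q[1]-a)*4+2)),5,col,1)
  cv2.imwrite(f'pics/{n}9.png',im)
E
```

```text
t 17.13 pos [ 0.6561 -0.1184  0.313 ] rpy [-179.8    1.2  -76.9] F [-2.4 16.  -8.3] j6 10.2 op 0.3
linear [0.051 0.005 0.019] twist 0.005
```

View pics/side9.png

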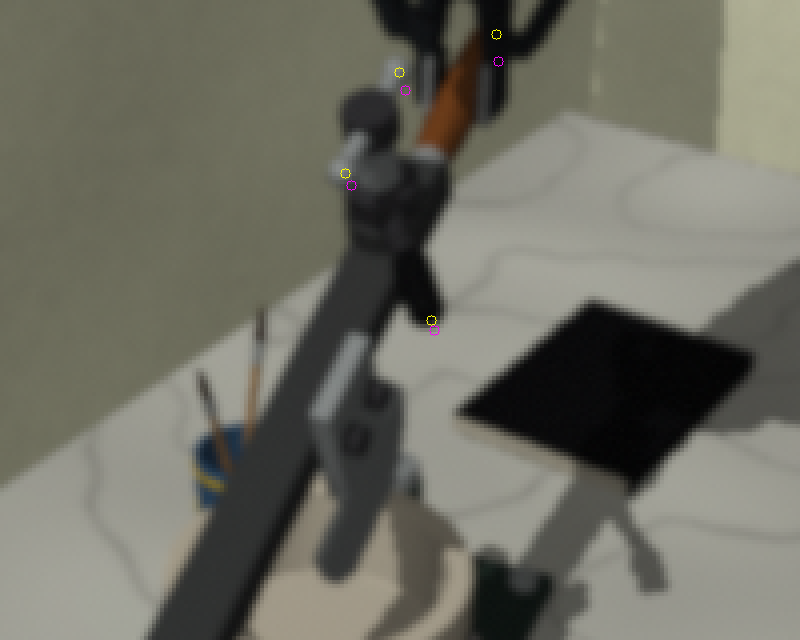

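Emit:
carry_out(increments=[{"grip":15,"linear":[0.03,0,-0.03],"twist":0},{"grip":15,"linear":[0.04,0,-0.06],"twist":0},{"grip":15,"linear":[0.05,0,-0.08],"twist":0},{"grip":15,"linear":[0.05,0,-0.08],"twist":0},{"grip":15,"linear":[0.05,0,-0.08],"twist":0}])

```text
time_s: 17.6
position: [0.6558, -0.1183, 0.3136]
orientation: [179.5, 2.2, -76.8]
contact_force: [1.6, 16.0, -22.3]
opening: 0.303
```

```bash
python3 mv.py .657 -.126 .31 -77.4
```

```text
t 17.6 pos [ 0.6558 -0.1183  0.3136] rpy [179.5   2.2 -76.8] F [  1.6  16.  -22.3] j6 10.8 op 0.3
linear [0.053 0.004 0.022] twist 0.007
```

Emit:
carry_out(increments=[{"grip":15,"linear":[0.01,0,-0.02],"twist":0},{"grip":40,"linear":[0.01,0,-0.02],"twist":0},{"grip":85,"linear":[0.01,0,-0.02],"twist":0},{"grip":85,"linear":[0.01,0,-0.02],"twist":0},{"grip":85,"linear":[0.01,0,-0.02],"twist":0},{"grip":85,"linear":[0.01,0,-0.15],"twist":0},{"grip":85,"linear":[0.01,0,-0.35],"twist":0},{"grip":85,"linear":[0.01,0,-0.6],"twist":0},{"grip":85,"linear":[0.01,0,-0.85],"twist":0},{"grip":85,"linear":[0.01,0,-0.85],"twist":0}])

```text
time_s: 18.43
position: [0.6592, -0.1264, 0.4518]
orientation: [-179.6, 1.8, -76.9]
contact_force: [-0.8, 0.1, 1.2]
opening: 0.992
```

```bash
python3 mv.py .657 -.126 .31 -77.4
python3 - <<'E'
from bench import ctrl;import cv2;from h import *
P=np.load('P.npy')
for n,(a,b,c,d) in dict(side=(120,280,220,420),wrist=(0,480,0,640)).items():
  f=ctrl.grab_frame(n);k=4 if n=='side' else 1;im=cv2.resize(f['frame'][a:b,c:d,::-1],None,fx=k,fy=k,interpolation=3)
  for th,col in ((.30,(255,0,255)),(.34,(0,255,255))):
   P[3]=th
   for p in ([0,-.158,.263],[0,-.082,.263],nutpt(.113,.2),[0,-.296,.175]):
    q=proj(J2w(p,P),f)[0]; cv2.circle(im,(int((q[0]-c)*k+2),int((q[1]-a)*k+2)),4,col,1)
  cv2.imwrite(f'pics/{n}10.png',im)
E
```

```text
t 18.43 pos [ 0.6592 -0.1264  0.4518] rpy [-179.6    1.8  -76.9] F [-0.8  0.1  1.2] j6 10.7 op 0.99
linear [0.024 0.021 0.945] twist 0.006
```

View pics/side10.png

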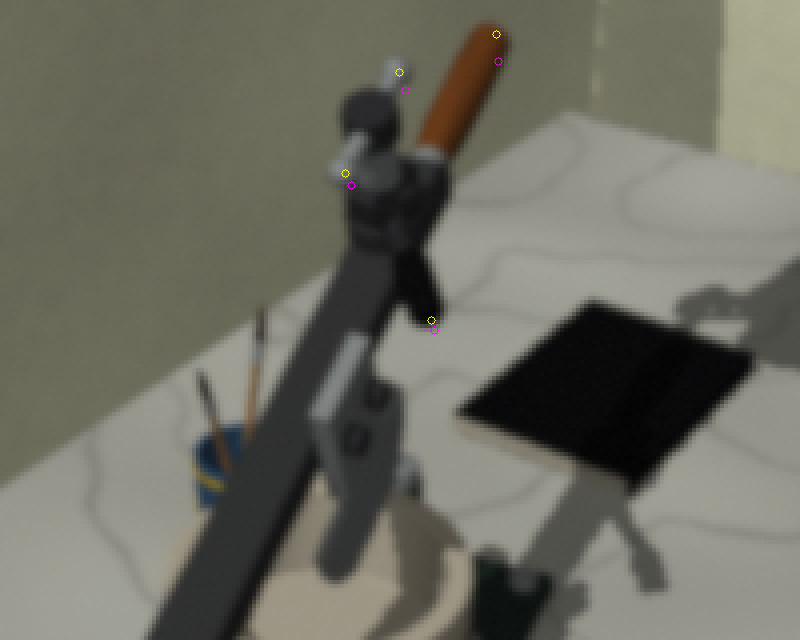

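View pics/wrist10.png

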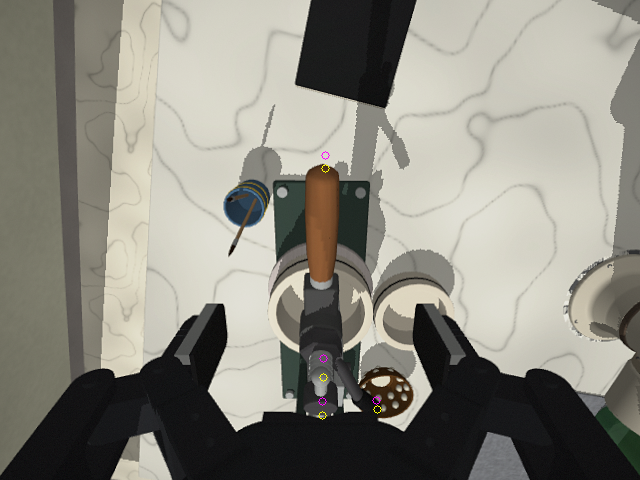

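Run:
```python
from bench import ctrl
o=ctrl.get_obs();print(o["time_s"],o["position"],o["contact_force"].round(1))
print(ctrl.job_done())
```

```text
18.5333 [ 0.65847354 -0.12490418  0.44450715] [-0.3  0.6 -0.5]
the job is handed in; nothing more can be done
None
```

I did every step of the task and handed the job in at about 18.5 s of the 72 s allowed; no verdict is reported back.

- **Arm down:** I took the handle and lowered the arm until the screw was on its anvil. To confirm, I pressed the handle with closed fingers. They met it at 188.6 mm with 11 N, against 188.5 mm expected with the arm fully down.
- **Nut tightened:** I swung the nut's bar round between the fingers without squeezing it, to about 0.32 rad past meeting the boss. After I let go, the wrist picture showed it at about 0.2 to 0.22 rad, where 0.11 is needed.
- **Screw setting:** after tightening, the T-bar lay along the arm to within about a pixel (roughly 0.03 rad or less), so the screw kept its setting.
- **Arm lifted:** I lifted the arm until it met its upper stop, where the pull rose to 22 N, then opened the gripper and moved straight up. Pictures just before the last push and after letting go showed the same position, so the arm did not sag. The wrist force was near zero at the end, and I saw no shift of the other things in the pictures.

**Checks that disagreed:**
- **Nut:** the push force of 7.5 to 8.7 N pointed to a tightening of 0.18 to 0.24 rad at the end of the swing, against about 0.32 rad in the picture. Both are above the requirement and well short of where the screw would turn.
- **Raised arm:** the side camera, after correcting for its offset, gave about 0.325 rad, against about 0.34 from the wrist camera. Both are above 0.30.

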